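# Stand a pattern board on the lit easel and switch on its lamp

### The arm

A 7-joint arm with a two-finger parallel gripper is mounted at the origin on the work surface. World frame = base frame: x ahead of the robot, y to its left, z up, the work surface at z = 0. Lengths are in m, angles in rad, forces in N, time in s.
With the tool pointing down it reaches from about 0.4 to 0.875 m from the base axis. Payload 4.4 kg.
Tool frame: the origin (TCP) lies at the very end of the fingers, on their centre line; the grasp point (between the pads) lies 19 mm behind it; z points along the fingers, y is the line along which they close (so a half turn about z gives the same grasp; the last joint's range is limited). The gripper opens to 85 mm and grips with 20 to 120 N. Pads are 22 mm wide; open, the fingers measure 114 mm over their backs; the gripper's body (76 mm by 85 mm) begins 54 mm behind the grasp point. The pads swing forward as they close: fully open they stand 13 mm farther back than shut.
Start: joints at [-1.225, 0.628, 0.038, 1.517, -0.027, 0.996, -0.02], TCP at [0.26, 0.596, 0.231] pointing down, gripper open.
Joint ranges: [-3.06, 3.06], [-0.37, 2.12], [-1.25, 1.32], [0.18, 2.47], [-1.1, 4.24], [0.23, 1.98], [-2.94, 2.94]. Speed limits (rad/s): [2.57, 2.57, 3.14, 3.14, 3.14, 3.14, 3.14].

### API

Orientations are given as a unit quaternion [x, y, z, w].
In Python, from plant import arm gives the robot as it stands.
- The arm moves only by the tool servo_tool, never from a script. Its argument "increments" is a list of rows, each a list of 7 numbers: the shift along the tool's x, y, z in units of 0.3 m (1.0 is 0.3 m), then the turn, a rotation vector about the tool's x, y, z in units of 60 degrees (1.0 is 60 degrees), then the opening, from -1 (shut) to 1 (fully open). A call has 1 to 8 rows; each row is the pose to reach, as a shift and turn from the pose commanded when the call began, along the tool's axes at that moment; what a row does not reach only later rows make up. A row lasts 1/10 s, in which the tool goes at most 50 mm and 8.59 degrees, less where a joint would pass 70% of its speed; a pose out of reach is approached as far as the arm can. A call with a number of a shift or a turn outside -1 to 1 is refused whole. A call with a gripper value outside its range is refused whole. The fingers move at their own pace and stop on an object; the grip force is fixed at half the most. Time passes only in rows, so rows that repeat a pose let the fingers close. It gives the time, the measured TCP pose, the force, the opening and the grip force at its end, in the units of the state.
- arm.sense(): the state, without advancing time (a new reading comes with each control period).
- arm.capture(name): name is "scene" or "top" or "wrist"; returns the picture (480x640x3 uint8, blue, green, red); there is no depth.
- arm.camera_params(name): a dict with "mtx" (3x3 intrinsics, pixels), "position" and "rotation" of the camera in the world. Camera axes: x right, y down, z forward; pixel columns grow to the right and rows downward; lengths in m; the calibration is good to about 2 mm. A picture is of the moment at which its call begins: read the wrist's pose just before it. camera_params takes no time and is no camera call; for the wrist camera it gives the pose at the moment of the call.
- arm.job_done(): hands the job in; it is judged then, once.
Trained networks look in the newest picture that a camera, given by its name, has taken for a name from the list of things; names that differ only in an ending like _2 or _b are one class to them, and where a whole thing is asked for, a point or a joint stands for the part that bears it (a point fixed in the world has none). Each returns a list of dicts, best first, with "conf" (0 to 1); they miss things now and then, are a little off and sometimes report something else, mostly with a low value. They report only what shows in the picture. A call takes as long as a camera call. They do not tell look-alikes from the thing itself.
- arm.outline_of(camera, label): "pixels" (480x640 bool, what is visible of it) and "uv" ([column, row] in pixels, amid what is visible of it).
The state is a dict: "clock": time; "joint_positions": joint angles; "joint_velocities": joint speeds; "effort": joint torques, N m; "position": TCP position; "eef_rot": TCP orientation; "contact_force": force on the tool from outside, world axes, zero at the start; "torque": the same for the moment, N m; "grip_width": opening from 0.0 (shut) to 1.0 (fully open); "finger_force": force on a finger pad.
Only numpy, scipy, OpenCV 4.12 (cv2) and the standard library are available. Lean on these libraries where they do the work, as an engineer would, in place of code of your own. Each camera call takes 0.05 s, during which the arm holds its last target. There are 200 camera calls.

### The job

Take the taller of the two boards out of the rack and stand it on the easel, centred and square, its lower edge on the tray right up against the lip, leaning back on the rail of the rest; keep hold of it until it touches the rail, so that it is neither dropped nor left to fall back, and do not force it. Then switch on the easel's lamp at the control box by pressing the keys fully down one at a time: the large key, then the small key at the far end of the row from it, then the small one in the middle. Leave the other board and the things on the bench where they are.

Things in the scene. Friction and masses are not known exactly. Their poses are not given: they have to be found in the camera images.
- pattern: the taller board: plain plywood, 12 thick (own x) by 120 wide (own y) by 190 tall (own z), about 0.15 to 0.25 kg, both faces alike (thin dark engraved lines), stands upright in one of the rack's two slots; origin at the centre of its lower edge face, z up along the board
- pattern_top (a point): the middle of that board's top edge face, 190 mm above its origin
- blank: the other board, shorter and thicker: plywood 18 thick (x) by 120 wide (y) by 100 tall; stands in the other slot; origin at the centre of its underside
- rack: fixed wooden rack, 165 (x) by 130 (y), 50 high, base 10 thick; two slots along its y, centred at x = -37 and +37, each 26 wide between walls 8 thick that rise 40 above the base; origin at the centre of its underside
- easel: fixed wooden easel; origin at the centre of its underside on the bench, x pointing from its rest to its lip (away from the robot), y along the lip. Flat tray, top 12 above the bench, x = -80 to +60, 140 wide; the lip (x = 60 to 75, 33 high with a white lamp strip on top) bounds it. The rest on the robot's side is an upright panel 110 wide topped by a round rail
- easel_lip (a point): the middle of the lip's inner face at tray level, x = 60 mm, 12 above the bench. With its foot here the board leans 18 to 36 degrees from upright, its top towards the rest (easel -x, towards the robot)
- easel_rail (a point): the middle of the range in which the rest's rail can stand: x = -6 mm, 106 above the bench. The rail (12 in diameter, 116 long, along y) is clamped stiffly with its axis anywhere within 18 mm of this point along x. Where it is clamped is not reported and differs every time: find it by touch or sight
- console: fixed grey control box, 75 (x) by 160 (y) by 35 high, aluminium top, three round white keys in a row along its y: large at y = +50, small in the middle at 0, small at the far end at -50; origin at the centre of its underside
- key_large_top (a point): the centre of the top of the large key (34 mm across), 57 above the bench when up
- key_mid_top (a point): the centre of the top of the middle small key (20 mm across), same height
- key_end_top (a point): the centre of the top of the end small key (20 mm across), same height
- key_large (a joint): how far this spring key is pressed: 0 up, 0.006 m fully down (about 4 N)
- key_end (a joint): how far this spring key is pressed: 0 up, 0.006 m fully down (about 4 N)
- key_mid (a joint): how far this spring key is pressed: 0 up, 0.006 m fully down (about 4 N)
- glue: bystander: white glue bottle, 52 across, 130 high; origin at the centre of its underside
- jar: bystander: amber glass jar with a steel lid, 48 across, 65 high; origin at the centre of its underside
- offcut: bystander: dark wood block 90 (x) by 60 (y) by 30 high; origin at the centre of its underside
There are look-alikes about, which are no part of the job. What is shaped like the console but red is not meant.

How it is judged:
On the way, in this order (a step that is already met when the one before it is completed fails the run):
1. the board, still held, stands on the tray and has been leaned onto the rail of the rest (x of pattern in the frame of easel between 0.047 and 0.062 m and y of pattern in the frame of easel between -0.015 and 0.015 m and z of pattern in the frame of easel between 0.009 and 0.019 m and angle between pattern's own z axis and vertical between 0.2 and 0.75 rad and x of pattern_top in the frame of easel below 0.03 m and angle between the y axis of pattern and the y axis of easel, either way round below 0.12 rad and contact force between the fingers and pattern above 0.5 N and contact force between pattern and rest_c1 above 0.2 N), for 0.05 s.
2. the board is let go and stays leaning on the rest (x of pattern in the frame of easel between 0.047 and 0.062 m and y of pattern in the frame of easel between -0.015 and 0.015 m and z of pattern in the frame of easel between 0.009 and 0.019 m and angle between pattern's own z axis and vertical between 0.2 and 0.75 rad and x of pattern_top in the frame of easel below 0.03 m and angle between the y axis of pattern and the y axis of easel, either way round below 0.12 rad and contact force between the fingers and pattern below 0.05 N and contact force between pattern and rest_c1 above 0.05 N and angular speed of pattern below 0.2 rad/s), for 0.2 s.
3. the large key is pressed down (value of joint key_large above 0.0045 m), for 0.05 s.
4. then the small key at the far end is pressed down (value of joint key_end above 0.0045 m), for 0.05 s.
5. then the small middle key is pressed down (value of joint key_mid above 0.0045 m), for 0.05 s.
At the end, for the whole second after the job is handed in: The taller board leans at rest on the rail with its lower edge on the tray within about 7 mm of the lip, within 15 mm of the middle of the easel, square to within 0.12 rad, top towards the rest (0.2 to 0.75 rad from upright), let go; the three keys are up again (x of pattern in the frame of easel between 0.047 and 0.062 m and y of pattern in the frame of easel between -0.015 and 0.015 m and z of pattern in the frame of easel between 0.009 and 0.019 m and angle between pattern's own z axis and vertical between 0.2 and 0.75 rad and x of pattern_top in the frame of easel below 0.03 m and angle between the y axis of pattern and the y axis of easel, either way round below 0.12 rad and contact force between the fingers and pattern below 0.05 N and contact force between pattern and rest_c1 above 0.05 N and linear speed of pattern below 0.02 m/s and value of joint each of key_large, key_end, key_mid below 0.002 m); the robot touches nothing.
It fails at once if the board is let fall: loose of the fingers, it swings faster than 1.5 rad/s or moves faster than 0.3 m/s (contact force between the fingers and pattern below 0.05 N and (angular speed of pattern above 1.5 rad/s or linear speed of pattern above 0.3 m/s)).
It fails at once if the board is forced against the easel with more than 80 N (contact force between pattern and easel above 80 N).
It fails at once if two keys are down together (value of joint each of key_large, key_end above 0.002 m or value of joint each of key_end, key_mid above 0.002 m or value of joint each of key_large, key_mid above 0.002 m).
It fails at once if the other board, the glue bottle, the jar or the offcut is moved by more than 20 mm or tipped (distance of any of blank, glue, jar, offcut from where it was at the start of the episode above 0.02 m or angle between any of blank, glue, jar, offcut's own z axis and vertical above 0.4 rad).
It also fails if it takes over 72 s, if anything falls off the work surface, if the arm or the gripper's body presses on something with over 40 N, if the wrist force passes 120 N, or if a joint passes its speed limit or range.

## Working session

There is one attempt and no reset: what is moved stays moved. The work goes in short steps, Python scripts to look and compute and a tool call to move; the robot and the scene stay as the last step left them, time stands still between calls to the robot, and variables do not carry over. Pictures are saved under pics/ and viewed, at most 12 in all, crops included, and the job is handed in when it is done.

Besides the shell and the picture viewer there is one more tool, called after "Emit:" as a command line: name --pt "numbers of a row" for each row, then --argument value for the rest. servo_tool: Moves the arm, as the interface text tells. Its arguments: {"type":"object","properties":{"increments":{"type":"array"}},"required":["increments"]}

```bash
mkdir -p pics; ls; cat > h.py <<'E'
import numpy as np, cv2
from scipy.spatial.transform import Rotation as R
from plant import arm
def cam(n):
    p=arm.camera_params(n); K=np.array(p["mtx"]); t=np.array(p["position"]); r=np.array(p["rotation"])
    r = r if r.shape==(3,3) else R.from_quat(r).as_matrix()
    return K,t,r
def ray(n,uv,c=None):
    K,t,r=c or cam(n); d=r@np.linalg.solve(K,[uv[0],uv[1],1]); return t,d/np.linalg.norm(d)
def atz(n,uv,z,c=None):
    t,d=ray(n,uv,c); return t+d*(z-t[2])/d[2]
def proj(n,P,c=None):
    K,t,r=c or cam(n); q=K@(r.T@(np.asarray(P,float)-t)); return q[:2]/q[2]
def tri(rays):
    A=0;b=0
    for t,d in rays:
        M=np.eye(3)-np.outer(d,d); A=A+M; b=b+M@t
    return np.linalg.solve(A,b)
E
python3 - <<'E'
from h import *
np.set_printoptions(precision=3,suppress=True)
s=arm.sense(); print({k:s[k] for k in("clock","position","eef_rot","contact_force","grip_width")})
for n in("scene","top"):
    im=arm.capture(n); cv2.imwrite(f"pics/{n}0.png",im)
    print(n,cam(n))
    for l in("pattern","blank","rack","easel","console","glue","jar","offcut"):
        for o in arm.outline_of(n,l)[:3]:
            m=o["pixels"].astype(np.uint8); print(l,round(o["conf"],2),np.round(o["uv"]),cv2.boundingRect(m),atz(n,o["uv"],0.03))
E
```

```text
pics
{'clock': 0.0, 'position': array([0.26 , 0.595, 0.23 ]), 'eef_rot': array([ 0.204,  0.979, -0.001, -0.   ]), 'contact_force': array([ 0.932,  0.205, -0.075]), 'grip_width': 0.9969585901471958}
scene (array([[528.875,   0.   , 319.603],
       [  0.   , 528.875, 240.948],
       [  0.   ,   0.   ,   1.   ]]), array([0.981, 0.244, 1.127]), array([[-0.404,  0.794, -0.455],
       [ 0.915,  0.351, -0.199],
       [ 0.002, -0.496, -0.868]]))
pattern 0.96 [459. 344.] (425, 315, 75, 60) [0.518 0.37  0.03 ]
blank 0.73 [471. 322.] (443, 303, 58, 36) [0.459 0.38  0.03 ]
rack 0.95 [444. 372.] (412, 305, 65, 92) [0.591 0.358 0.03 ]
rack 0.44 [313. 302.] (273, 267, 73, 73) [0.557 0.042 0.03 ]
easel 0.62 [308. 306.] (272, 267, 75, 74) [0.57  0.038 0.03 ]
console 0.78 [249. 135.] (221, 111, 58, 52) [ 0.182 -0.314  0.03 ]
console 0.73 [169. 226.] (133, 197, 69, 61) [ 0.517 -0.358  0.03 ]
console 0.61 [259. 201.] (221, 178, 70, 51) [ 0.362 -0.193  0.03 ]
glue 0.7 [180. 325.] (164, 307, 32, 37) [ 0.724 -0.202  0.03 ]
glue 0.64 [179. 231.] (171, 224, 15, 14) [ 0.518 -0.329  0.03 ]
jar 0.65 [338. 3
[... 418 characters left out ...]
]))
pattern 0.89 [157. 189.] (116, 171, 84, 35) [0.588 0.404 0.03 ]
blank 0.87 [163. 222.] (128, 214, 67, 22) [0.505 0.381 0.03 ]
blank 0.2 [308. 203.] (275, 169, 67, 72) [0.554 0.036 0.03 ]
rack 0.9 [176. 214.] (136, 185, 70, 67) [0.526 0.352 0.03 ]
easel 0.56 [308. 204.] (275, 168, 67, 74) [0.551 0.036 0.03 ]
console 0.63 [410. 281.] (373, 263, 72, 39) [ 0.368 -0.204  0.03 ]
console 0.61 [460. 368.] (422, 336, 79, 59) [ 0.177 -0.311  0.03 ]
console 0.57 [478. 215.] (438, 195, 76, 49) [ 0.527 -0.369  0.03 ]
glue 0.68 [404. 129.] (390, 110, 26, 36) [ 0.746 -0.201  0.03 ]
jar 0.79 [261. 150.] (248, 137, 22, 26) [0.688 0.154 0.03 ]
offcut 0.57 [316. 124.] (300, 105, 35, 41) [0.757 0.019 0.03 ]
```

View pics/scene0.png

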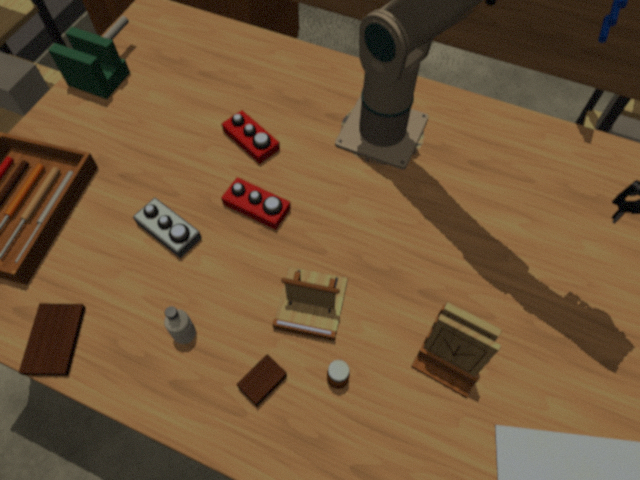

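View pics/top0.png

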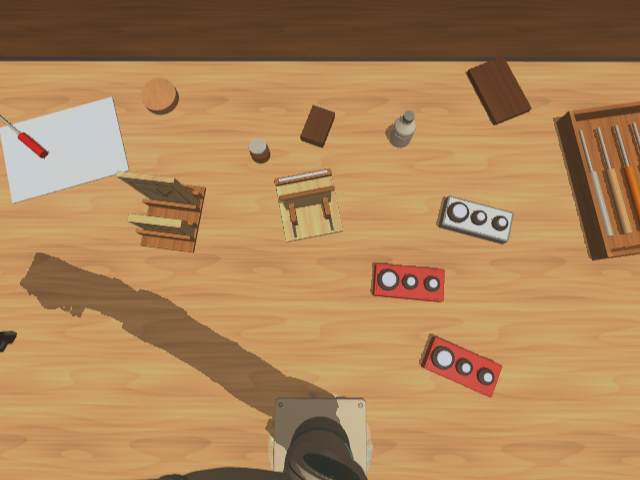

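The grey console is at scene (169,226) / top (478,215). The two red ones are look-alikes. The easel is at top (308,204), with its lip on the far side. The rack is at top (176,214), with the taller board in the far slot. Next I'll look closer.

```bash
python3 - <<'E'
from h import *
np.set_printoptions(precision=3,suppress=True)
s=cv2.imread("pics/scene0.png");t=cv2.imread("pics/top0.png");w=arm.capture("wrist");cv2.imwrite("pics/w0.png",w)
print(cam("wrist"))
f=lambda im,x,y,a:cv2.resize(im[y:y+a*3//4,x:x+a],(400,300),interpolation=cv2.INTER_CUBIC)
cv2.imwrite("pics/m1.png",np.vstack([np.hstack([f(s,400,295,120),f(t,105,165,120)]),np.hstack([cv2.resize(w,(400,300)),f(t,255,160,120)])]))
E
```

```text
(array([[408.779,   0.   , 321.693],
       [  0.   , 408.779, 243.335],
       [  0.   ,   0.   ,   1.   ]]), array([0.197, 0.623, 0.374]), array([[ 0.4  ,  0.883,  0.245],
       [ 0.917, -0.385, -0.107],
       [-0.   ,  0.268, -0.964]]))
```

View pics/m1.png

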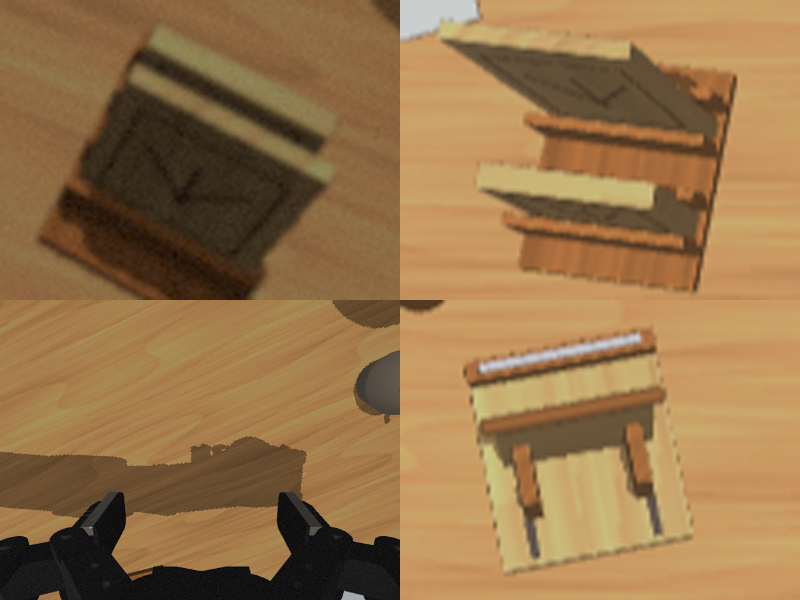

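```bash
python3 - <<'E'
from h import *
np.set_printoptions(precision=3,suppress=True)
P=tri([ray("top",(146.4,177.3)),ray("scene",(469.9,331.9))]);print("pattern top mid",P,proj("top",P),proj("scene",P))
a=atz("top",(118,174),P[2]);b=atz("top",(174.4,180),P[2]);print("edge ends",a,b,np.linalg.norm(a-b),np.arctan2(*(b-a)[[1,0]]))
s=arm.sense();T=R.from_quat(s["eef_rot"]).as_matrix();print(T)
K,t,r=cam("wrist");print("cam in tool",T.T@(t-s["position"]),T.T@r)
# rack corners at z=.05/.0 ; easel tray corners from top crop
f=lambda x,y:(255+x/3.333,160+y/3.333)
for q,z in(((107,273),.012),((292,236),.012),((66,65),.033),((253,28),.033),((82,128),.112),((265,94),.112)):print(atz("top",f(*q),z))
E
```

```text
pattern top mid [0.56  0.36  0.199] [145.464 177.518] [468.859 331.952]
edge ends [0.568 0.418 0.199] [0.555 0.301 0.199] 0.11745198891604897 -1.6750455789345358
[[-0.916  0.4   -0.   ]
 [ 0.4    0.916  0.   ]
 [ 0.    -0.    -1.   ]]
cam in tool [ 0.069  0.    -0.143] [[ 0.001 -0.964 -0.268]
 [ 1.     0.001  0.   ]
 [ 0.    -0.268  0.964]]
[0.462 0.085 0.012]
[ 0.491 -0.049  0.012]
[0.612 0.117 0.033]
[ 0.641 -0.019  0.033]
[0.542 0.095 0.112]
[ 0.567 -0.027  0.112]
```

The mosaic shows the board's top edge at top camera (118,174) to (174,180), triangulated at z 0.199. The easel has its lip on the far side, and its yaw is about 0.21. Next I'll move above the board for a wrist look.

Emit:
servo_tool --pt "-0.9 -0.25 -0.3 0 0 0.9 1" --pt "-0.9 -0.25 -0.3 0 0 0.9 1" --pt "-0.9 -0.25 -0.3 0 0 0.9 1" --pt "-0.9 -0.25 -0.3 0 0 0.9 1" --pt "-0.9 -0.25 -0.3 0 0 0.9 1" --pt "-0.9 -0.25 -0.3 0 0 0.9 1" --pt "-0.9 -0.25 -0.3 0 0 0.9 1" --pt "-0.9 -0.25 -0.3 0 0 0.9 1"

```text
clock: 1.75
position: [0.4788, 0.4178, 0.3218]
eef_rot: [0.628, 0.778, 0.0, 0.0]
contact_force: [-0.7, 0.8, -0.1]
grip_width: 1.001
finger_force: 0.0
```

```bash
cat >> h.py <<'E'
np.set_printoptions(precision=3,suppress=True)
def goal(P,yhat,zhat=(0,0,-1),show=True):
    "numbers for a move to TCP P, tool z along zhat, tool y near yhat"
    s=arm.sense();T=R.from_quat(s["eef_rot"]).as_matrix()
    z=np.array(zhat,float);z/=np.linalg.norm(z);y=np.array(yhat,float);y-=z*(y@z);y/=np.linalg.norm(y)
    M=np.c_[np.cross(y,z),y,z]
    d=T.T@(np.array(P)-s["position"])/.3; w=R.from_matrix(T.T@M).as_rotvec()/np.radians(60)
    print("t",s["clock"],"pos",s["position"],"F",s["contact_force"],"w",s["grip_width"],s["finger_force"],"q",s["joint_positions"]);print("MOVE",np.r_[d,w])
E
python3 - <<'E'
from h import *
goal((0.56,0.36,0.33),(0.994,-0.11,0))
E
```

```text
t 1.75 pos [0.479 0.418 0.322] F [-0.677  0.783 -0.123] w 1.0008971795293538 0.0 q [-0.948  0.544  0.316  1.444 -0.175  1.18  -0.395]
MOVE [-0.246  0.224 -0.027  0.001 -0.     0.309]
```

Emit:
servo_tool --pt "-0.25 0.22 -0.03 0 0 0.31 1" --pt "-0.25 0.22 -0.03 0 0 0.31 1" --pt "-0.25 0.22 -0.03 0 0 0.31 1" --pt "-0.25 0.22 -0.03 0 0 0.31 1"

```text
clock: 2.15
position: [0.5579, 0.3599, 0.3296]
eef_rot: [0.744, 0.668, -0.001, -0.0]
contact_force: [-0.4, 0.1, -0.4]
grip_width: 0.994
finger_force: 0.0
```

```bash
python3 - <<'E'
from h import *
c=cam("wrist");im=arm.capture("wrist")
o=arm.outline_of("wrist","pattern")
for q in o: print(q["conf"],q["uv"],cv2.boundingRect(q["pixels"].astype(np.uint8)))
K,t,r=c;np.savez("w1.npz",K=K,t=t,r=r)
cv2.imwrite("pics/w1.png",im)
for P in((0.568,0.418,.199),(.555,.301,.199)):print(proj("wrist",P,c))
goal((0.56,0.36,0.33),(0.994,-0.11,0))
E
```

```text
0.79 [326.1, 224.8] (317, 138, 19, 175)
0.21 [300.6, 186.6] (217, 130, 152, 127)
[329.704 144.665]
[328.246 310.803]
t 2.25 pos [0.556 0.362 0.33 ] F [-0.449  0.651 -0.364] w 1.000650617833088 0.0 q [-0.837  0.599  0.399  1.344 -0.236  1.247 -0.528]
MOVE [-0.005  0.013 -0.002 -0.002 -0.001  0.007]
```

View pics/w1.png

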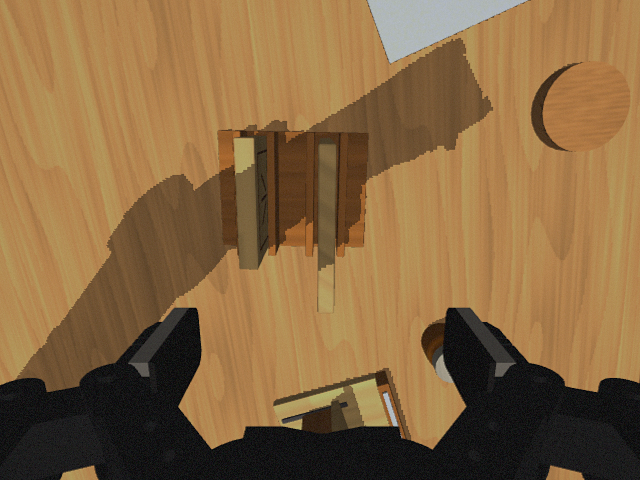

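The board's top edge runs from (327,138) to (326,312) and stands upright, with the blank at (247,200).

```bash
python3 - <<'E'
from h import *
d=np.load("w1.npz");c=(d["K"],d["t"],d["r"])
im=cv2.imread("pics/w1.png")
m=arm.outline_of("wrist","pattern")[0]["pixels"].astype(np.uint8)
rows=np.arange(160,300,5)
for f in (160,200,240,280): 
    x=np.where(m[f])[0]; print(f,x.min(),x.max())
pts=np.array([[np.where(m[r])[0].mean()+.0,r] for r in rows]);p=np.polyfit(pts[:,1],pts[:,0],1)
y=np.where(m.sum(1)>3)[0];y0,y1=y.min()-.0,y.max()+1.
A=atz(0,(np.polyval(p,y0),y0),.2,c);B=atz(0,(np.polyval(p,y1),y1),.2,c);mid=(A+B)/2
e=(A-B)/np.linalg.norm(A-B);print(y0,y1,A,B,np.linalg.norm(A-B),"mid",mid,"y",e,np.arctan2(-e[0],e[1]))
uvm=(np.polyval(p,(y0+y1)/2),(y0+y1)/2)
print("tri",tri([ray(0,np.array(proj(0,mid,c)),c),ray("scene",(469.9,331.9)),ray("top",(146.4,177.3))]))
n=np.array([e[1],-e[0],0])
goal(mid-[0,0,.038],n)
E
```

```text
160 318 335
200 318 335
240 318 334
280 318 334
138.0 313.0 [0.567 0.422 0.2  ] [0.553 0.3   0.2  ] 0.12321726538850676 mid [0.56  0.361 0.2  ] y [0.11  0.994 0.   ] -0.11016881792899688
tri [0.56  0.361 0.199]
t 2.3 pos [0.556 0.362 0.33 ] F [-0.662  0.337 -0.929] w 0.999773184279483 0.0 q [-0.838  0.598  0.4    1.344 -0.235  1.247 -0.528]
MOVE [-0.003  0.014  0.559 -0.002 -0.001  0.007]
```

Emit:
servo_tool --pt "0 0.012 0.15 0 0 0.007 1" --pt "0 0.012 0.3 0 0 0.007 1" --pt "0 0.012 0.45 0 0 0.007 1" --pt "0 0.012 0.55 0 0 0.007 1" --pt "0 0.012 0.55 0 0 0.007 -1" --pt "0 0.012 0.55 0 0 0.007 -1" --pt "0 0.012 0.55 0 0 0.007 -1" --pt "0 0.012 0.55 0 0 0.007 -1"

```text
clock: 3.1
position: [0.5628, 0.3604, 0.1677]
eef_rot: [0.747, 0.665, 0.002, 0.0]
contact_force: [-0.0, -0.1, -0.2]
grip_width: 0.33
finger_force: 0.0
```

Emit:
servo_tool --pt "0 0 0 0 0 0 -1" --pt "0 0 0 0 0 0 -1" --pt "0 0 0 0 0 0 -1" --pt "0 0 0 0 0 0 -1"

```text
clock: 3.5
position: [0.5625, 0.3601, 0.1671]
eef_rot: [0.747, 0.665, 0.001, -0.0]
contact_force: [-0.8, -0.2, 7.2]
grip_width: 0.135
finger_force: 59.7
```

Emit:
servo_tool --pt "0 0 -0.1 0 0 0 -1" --pt "0 0 -0.2 0 0 0 -1" --pt "0 0 -0.3 0 0 0 -1" --pt "0 0 -0.4 0 0 0 -1" --pt "0 0 -0.5 0 0 0 -1" --pt "0 0 -0.5 0 0 0 -1"

```text
clock: 4.1
position: [0.5639, 0.3601, 0.32]
eef_rot: [0.747, 0.665, 0.004, 0.001]
contact_force: [1.6, 0.6, -1.8]
grip_width: 0.128
finger_force: 59.0
```

```bash
python3 - <<'E'
from h import *
goal((0.53,0.19,0.32),(0.978,0.21,0))
E
```

```text
t 4.1 pos [0.564 0.36  0.32 ] F [ 1.585  0.646 -1.753] w 0.1283070992935194 58.9567494392395 q [-0.831  0.609  0.403  1.353 -0.242  1.219 -0.527]
MOVE [-0.576 -0.047 -0.003  0.007 -0.004 -0.312]
```

Emit:
servo_tool --pt "-0.1 0 0 0.005 0 -0.06 -1" --pt "-0.22 -0.02 0 0.005 0 -0.12 -1" --pt "-0.35 -0.03 0 0.005 0 -0.19 -1" --pt "-0.47 -0.04 0 0.005 0 -0.26 -1" --pt "-0.57 -0.05 0 0.005 0 -0.31 -1" --pt "-0.57 -0.05 0 0.005 0 -0.31 -1" --pt "-0.57 -0.05 0 0.005 0 -0.31 -1"

```text
clock: 4.8
position: [0.5266, 0.1906, 0.3147]
eef_rot: [0.63, 0.776, -0.002, -0.002]
contact_force: [0.6, 0.2, -2.5]
grip_width: 0.131
finger_force: 59.0
```

```bash
python3 - <<'E'
from h import *
c=cam("wrist");im=arm.capture("wrist")
K,t,r=c;np.savez("w2.npz",K=K,t=t,r=r)
cv2.imwrite("pics/w2.png",im)
goal((0.53,0.19,0.32),(0.978,0.21,0))
yw=.21;O=np.array([.554,.034,0]);Z=R.from_euler('z',yw).as_matrix()
for p in((-80,70,12),(-80,-70,12),(60,70,12),(60,-70,12),(75,70,33),(75,-70,33),(-6,58,112),(-6,-58,112)):print(p,proj(0,O+Z@np.array(p)/1e3,c))
E
```

```text
t 4.85 pos [0.527 0.192 0.315] F [ 0.063 -0.155 -1.921] w 0.12923079021827646 59.001726508140564 q [-0.625  0.433  0.34   1.66  -0.162  1.082 -0.028]
MOVE [-0.008  0.009 -0.018 -0.006 -0.002 -0.002]
(-80, 70, 12) [250.237 271.752]
(-80, -70, 12) [255.736 377.883]
(60, 70, 12) [371.513 271.776]
(60, -70, 12) [368.115 378.125]
(75, 70, 33) [387.223 278.136]
(75, -70, 33) [382.481 388.431]
(-6, 58, 112) [311.703 320.063]
(-6, -58, 112) [312.727 425.848]
```

View pics/w2.png

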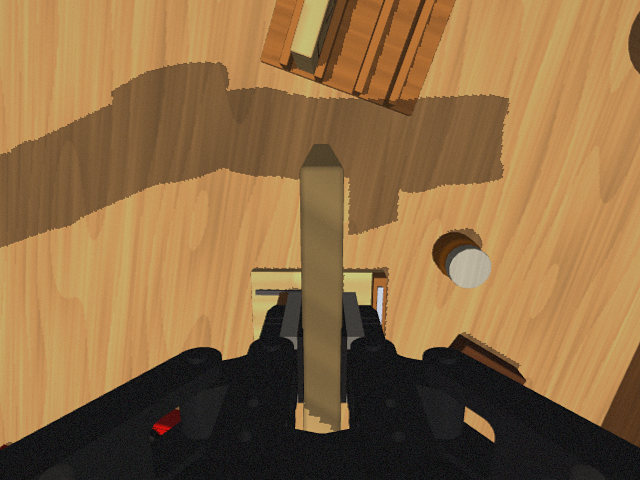

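The held board is gripped squarely. The easel's near corners are at (252,269) and (388,268), 3 to 10 px off my model. I'll refine it with an overlay on the first, unobstructed pictures.

```bash
cat > ov.py <<'E'
from h import *
import sys
E3=lambda yw:R.from_euler('z',yw).as_matrix()
def wire(lo,hi):
    c=[(x,y,z) for x in(lo[0],hi[0]) for y in(lo[1],hi[1]) for z in(lo[2],hi[2])]
    return [(a,b) for i,a in enumerate(c) for b in c[i+1:] if sum(u!=v for u,v in zip(a,b))==1]
def draw(n,im,x0,y0,w,k,O,yw,boxes,col=(0,0,255),pts=()):
    c=cv2.resize(im[y0:y0+w,x0:x0+w],None,fx=k,fy=k,interpolation=cv2.INTER_CUBIC)
    f=lambda p:tuple(int(v) for v in (proj(n,np.array(O)+E3(yw)@np.array(p)/1e3)-[x0,y0]+.5)*k)
    for b in boxes:
        for p,q in wire(*b):cv2.line(c,f(p),f(q),col,1)
    for p in pts:cv2.circle(c,f(p),2,(0,255,0),-1)
    return c
EB=[((-80,-70,0),(60,70,12)),((60,-70,0),(75,70,33))]
CB=[((-37.5,-80,0),(37.5,80,35))];KP=[(0,50,57),(0,0,57),(0,-50,57)]
E
python3 - <<'E'
from ov import *
s=cv2.imread("pics/scene0.png");t=cv2.imread("pics/top0.png")
O=(.554,.034,0);yw=.21
a=draw("scene",s,270,262,80,5,O,yw,EB);b=draw("top",t,268,165,80,5,O,yw,EB)
# console: guess from top
O2=(.52,-.363,0);y2=-.19
k=1
print(atz("top",(478,215),.035))
a2=draw("scene",s,125,185,80,5,O2,y2,CB,pts=KP)[40:240];b2=draw("top",t,435,180,80,5,O2,y2,CB,pts=KP)[50:250]
cv2.imwrite("pics/ov1.png",np.vstack([np.hstack([a,b]),np.hstack([a2,b2])]))
E
```

```text
[ 0.526 -0.368  0.035]
```

View pics/ov1.png

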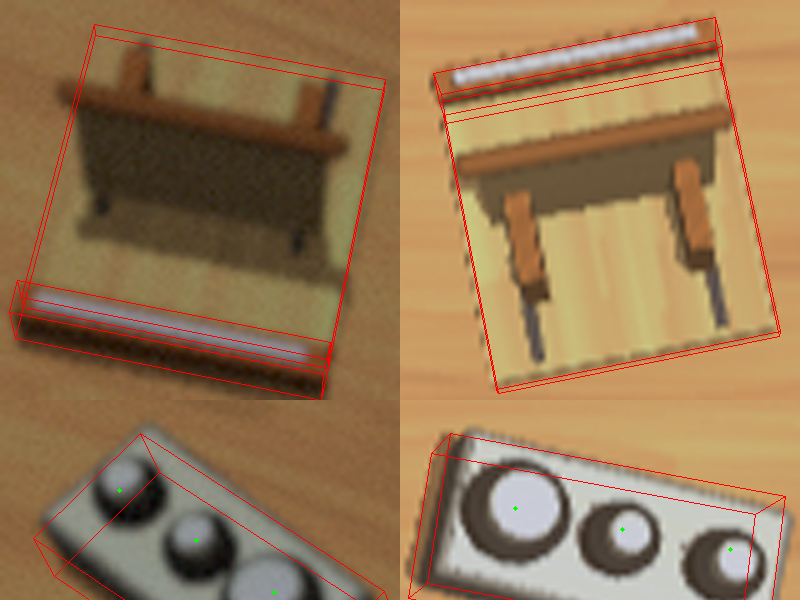

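The easel model (0.554, 0.034, yaw 0.21) fits within about 1 px. The rail's centre line runs (460,165)–(730,117) in the top crop and (65,95)–(345,147) in the scene crop. The console model is a few mm off; its key tops are visible in both crops.

```bash
python3 - <<'E'
from ov import *
O=np.array([.554,.035,0]);yw=.21
T=lambda X,Y,y0=165,x0=268:((X-400)/5+x0-.5,Y/5+y0-.5)
S=lambda X,Y,y0=262,x0=270:(X/5+x0-.5,Y/5+y0-.5)
for n,q in(("top",T(595,141)),("scene",S(205,121))):
    print("rail in easel frame",n,E3(yw).T@(atz(n,q,.108)-O))
P=tri([ray("top",T(595,141)),ray("scene",S(205,121))]);print("rail tri",P,E3(yw).T@(P-O))
for k,(sx,sy,tx,ty) in dict(L=(265,582,525,503),M=(193,530,632,532),E=(122,477,735,562)).items():
    a=ray("scene",S(sx,sy-360,185,125));b=ray("top",T(tx,ty-350,180,435))
    p=tri([a,b]);print(k,p,"z57:",atz("scene",S(sx,sy-360,185,125),.057)[:2],atz("top",T(tx,ty-350,180,435),.057)[:2])
d=np.load("w2.npz");c=(d["K"],d["t"],d["r"])
for q in((252,268.5),(372,268)):print(E3(yw).T@(atz(0,q,.012,c)-O))
# board ends (held): top edge corners in wrist view
for v in(167,432):
    for u in (302,343) if v<300 else (300,348):print(u,v,atz(0,(u,v),.315+.033,c))
K,t,r=c
print(t)
E
```

```text
rail in easel frame top [ 0.003 -0.     0.108]
rail in easel frame scene [0.001 0.002 0.108]
rail tri [0.556 0.036 0.11 ] [0.002 0.001 0.11 ]
L [ 0.53  -0.316  0.066] z57: [ 0.526 -0.321] [ 0.532 -0.319]
M [ 0.517 -0.365  0.062] z57: [ 0.515 -0.368] [ 0.519 -0.367]
E [ 0.504 -0.413  0.059] z57: [ 0.503 -0.415] [ 0.505 -0.414]
[-0.078  0.073  0.012]
[0.06  0.074 0.012]
302 167 [0.509 0.247 0.348]
343 167 [0.519 0.25  0.348]
300 432 [0.524 0.165 0.348]
348 432 [0.539 0.168 0.348]
[0.513 0.258 0.458]
```

```bash
cat >> ov.py <<'E'
O=np.array([.554,.037,0]);yw=.21;L=157
def lean(th,fx,fz,fy=0):
    th=np.radians(th);s,c=np.sin(th),np.cos(th);M=E3(yw)
    goal(O+M@np.array([fx-L*s,fy,fz+L*c])/1e3,M@[c,0,s],M@[s,0,-c])
    st=arm.sense();T=M.T@R.from_quat(st["eef_rot"]).as_matrix();p=M.T@(st["position"]-O)*1e3
    print("now foot",p+L*T[:,2],"lean",np.degrees(np.arctan2(T[0,2],-T[2,2])),"yaw err",T[1,1],T[1,0], "F easel",M.T@st["contact_force"])
E
python3 -c "
from ov import *
lean(15,46,140)"
```

```text
t 4.85 pos [0.527 0.192 0.315] F [ 0.063 -0.155 -1.921] w 0.12923079021827646 59.001726508140564 q [-0.625  0.433  0.34   1.66  -0.162  1.082 -0.028]
MOVE [-0.524  0.     0.076 -0.256 -0.001 -0.001]
now foot [  4.62  157.427 157.63 ] lean -0.3493866814457869 yaw err -0.0008944946254956501 0.9999983070588823 F easel [ 0.03  -0.165 -1.921]
```

Emit:
servo_tool --pt "-0.1 0 0 -0.05 0 0 -1" --pt "-0.22 0 0.0 -0.1 0 0 -1" --pt "-0.35 0 0.02 -0.18 0 0 -1" --pt "-0.46 0 0.04 -0.256 0 0 -1" --pt "-0.524 0 0.06 -0.256 0 0 -1" --pt "-0.524 0 0.06 -0.256 0 0 -1" --pt "-0.524 0 0.06 -0.256 0 0 -1"

```text
clock: 5.55
position: [0.5598, 0.0388, 0.2967]
eef_rot: [0.624, 0.771, 0.102, 0.081]
contact_force: [0.5, -0.1, -2.7]
grip_width: 0.131
finger_force: 59.2
```

```bash
python3 -c "
from ov import *
im=arm.capture('scene');cv2.imwrite('pics/s2.png',im);c=cam('wrist');w=arm.capture('wrist')
cv2.imwrite('pics/m3.png',np.hstack([cv2.resize(im[200:360,220:380],(400,400),interpolation=cv2.INTER_CUBIC),cv2.resize(w,(400,400))]))
lean(15,46,30)"
```

```text
t 5.65 pos [0.56  0.04  0.297] F [ 0.139  0.836 -2.311] w 0.13074543075705675 59.23477649688721 q [-0.352  0.319  0.332  1.93  -0.239  0.661  0.334]
MOVE [-0.006 -0.103  0.37   0.001 -0.002  0.002]
now foot [ 47.164   1.851 145.373] lean 15.048137154973919 yaw err 0.0018295592247021678 0.9999960059538658 F easel [ 0.31   0.789 -2.311]
```

View pics/m3.png

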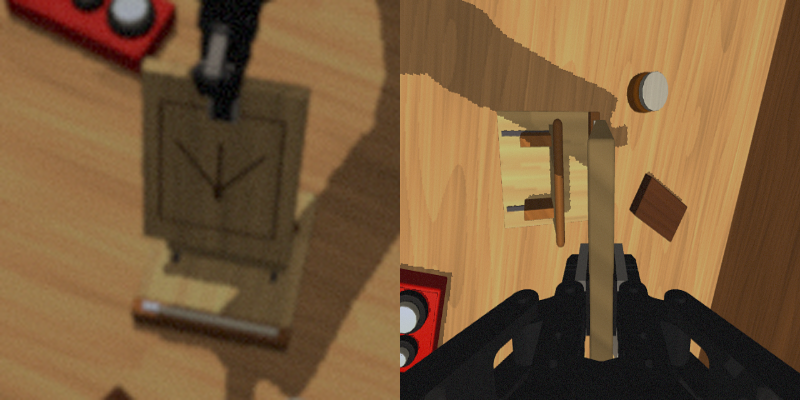

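The board is over the tray, parallel to the rail and lip and roughly centred. Lowering it to just above the tray.

Emit:
servo_tool --pt "-0.003 -0.02 0.08 0 0 0 -1" --pt "-0.006 -0.05 0.18 0 0 0 -1" --pt "-0.006 -0.08 0.28 0 0 0 -1" --pt "-0.006 -0.1 0.36 0 0 0 -1" --pt "-0.006 -0.11 0.39 0 0 0 -1" --pt "-0.006 -0.11 0.39 0 0 0 -1" --pt "-0.006 -0.11 0.39 0 0 0 -1"

```text
clock: 6.35
position: [0.5596, 0.0362, 0.1766]
eef_rot: [0.624, 0.77, 0.103, 0.083]
contact_force: [0.8, -0.2, -1.9]
grip_width: 0.129
finger_force: 59.3
```

```bash
python3 -c "
from ov import *
lean(15,48,11)"
```

```text
t 6.35 pos [0.56  0.036 0.177] F [ 0.826 -0.173 -1.886] w 0.12930230341014542 59.26842212677002 q [-0.232  0.487  0.193  2.078 -0.383  0.343  0.483]
MOVE [ 0.007 -0.006  0.047  0.003 -0.001 -0.   ]
now foot [46.441 -1.894 25.053] lean 15.174129789711532 yaw err -0.00018838337261577821 0.9999997515440511 F easel [ 0.772 -0.342 -1.886]
```

Emit:
servo_tool --pt "0.005 0 0.013 0 0 0 -1" --pt "0.005 -0.003 0.026 0 0 0 -1" --pt "0.005 -0.004 0.032 0 0 0 -1" --pt "0.005 -0.005 0.038 0 0 0 -1" --pt "0.005 -0.005 0.038 0 0 0 -1"

```text
clock: 6.85
position: [0.56, 0.0374, 0.1652]
eef_rot: [0.624, 0.77, 0.103, 0.082]
contact_force: [-4.1, 0.1, 5.8]
grip_width: 0.123
finger_force: 60.7
```

```bash
python3 -c "
from ov import *
lean(15,48,11)"
```

```text
t 6.85 pos [0.56  0.037 0.165] F [-4.106  0.086  5.785] w 0.12276514724376861 60.69945573806763 q [-0.221  0.506  0.175  2.087 -0.396  0.315  0.493]
MOVE [ 0.003  0.002  0.01   0.002 -0.001 -0.001]
now foot [46.925 -0.71  13.685] lean 15.13596182838276 yaw err -0.0012366363743352515 0.9999987292388451 F easel [-3.998  0.94   5.785]
```

The board touches the tray at z 13.7, as predicted. Now sliding it to the lip.

Emit:
servo_tool --pt "0 0.008 0.002 0 0 0 -1" --pt "0 0.016 0.004 0 0 0 -1" --pt "0 0.022 0.006 0 0 0 -1" --pt "0 0.026 0.007 0 0 0 -1" --pt "0 0.028 0.007 0 0 0 -1" --pt "0 0.028 0.007 0 0 0 -1"

```text
clock: 7.45
position: [0.5644, 0.0383, 0.1661]
eef_rot: [0.625, 0.77, 0.101, 0.08]
contact_force: [-17.2, -3.1, 30.7]
grip_width: 0.133
finger_force: 68.3
```

```bash
python3 -c "
from ov import *
lean(19,54.5,14)"
```

```text
t 7.45 pos [0.564 0.038 0.166] F [-17.244  -3.106  30.737] w 0.1329464057185514 68.31356048583984 q [-0.226  0.511  0.184  2.069 -0.392  0.335  0.487]
MOVE [ 0.003 -0.026  0.006 -0.07  -0.003 -0.002]
now foot [50.485 -0.424 14.249] lean 14.771950976696113 yaw err -0.002004567722405287 0.9999933108213802 F easel [-17.513   0.557  30.737]
```

Emit:
servo_tool --pt "0 0.001 -0.004 0 0 0 -1" --pt "0 0.002 -0.008 0 0 0 -1" --pt "0 0.002 -0.01 0 0 0 -1" --pt "0 0.002 -0.01 0 0 0 -1"

```text
clock: 7.85
position: [0.568, 0.0391, 0.1671]
eef_rot: [0.624, 0.77, 0.102, 0.082]
contact_force: [-0.5, 0.1, -1.8]
grip_width: 0.131
finger_force: 60.3
```

```bash
python3 -c "
from ov import *
lean(19,54.5,14)"
```

```text
t 7.85 pos [0.568 0.039 0.167] F [-0.481  0.12  -1.758] w 0.13147472256563905 60.26615917682648 q [-0.231  0.513  0.187  2.064 -0.391  0.335  0.484]
MOVE [ 0.003 -0.039  0.006 -0.066 -0.001 -0.001]
now foot [54.832 -0.75  15.468] lean 15.034281716737864 yaw err -0.0009815248111636513 0.9999993206496881 F easel [-0.445  0.218 -1.758]
```

Emit:
servo_tool --pt "0 0.004 0.001 0 0 0 -1" --pt "0 0.008 0.002 0 0 0 -1" --pt "0 0.012 0.003 0 0 0 -1" --pt "0 0.012 0.003 0 0 0 -1"

```text
clock: 8.25
position: [0.5698, 0.0397, 0.1665]
eef_rot: [0.624, 0.77, 0.101, 0.081]
contact_force: [-5.2, -1.5, 0.2]
grip_width: 0.131
finger_force: 60.6
```

```bash
python3 -c "
from ov import *
lean(19,56,14)"
```

```text
t 8.25 pos [0.57  0.04  0.167] F [-5.199 -1.453  0.196] w 0.13091987117961457 60.61844229698181 q [-0.233  0.517  0.189  2.056 -0.39   0.343  0.481]
MOVE [ 0.002 -0.04   0.004 -0.07  -0.001 -0.001]
now foot [56.243 -0.375 14.767] lean 14.827985826803573 yaw err -0.0014106658784363091 0.999997824540085 F easel [-5.387 -0.338  0.196]
```

```bash
python3 -c "
from ov import *
lean(21,56,14.2)"
```

```text
t 8.25 pos [0.57  0.04  0.167] F [-5.199 -1.453  0.196] w 0.13091987117961457 60.61844229698181 q [-0.233  0.517  0.189  2.056 -0.39   0.343  0.481]
MOVE [ 0.002 -0.058  0.005 -0.103 -0.001 -0.001]
now foot [56.243 -0.375 14.767] lean 14.827985826803573 yaw err -0.0014106658784363091 0.999997824540085 F easel [-5.387 -0.338  0.196]
```

Emit:
servo_tool --pt "0.002 -0.01 0.001 -0.017 0 0 -1" --pt "0.002 -0.02 0.002 -0.034 0 0 -1" --pt "0.002 -0.03 0.003 -0.051 0 0 -1" --pt "0.002 -0.039 0.003 -0.068 0 0 -1" --pt "0.002 -0.048 0.004 -0.085 0 0 -1" --pt "0.002 -0.058 0.005 -0.102 0 0 -1" --pt "0.002 -0.058 0.005 -0.102 0 0 -1"

```text
clock: 8.95
position: [0.5554, 0.0362, 0.1642]
eef_rot: [0.618, 0.765, 0.139, 0.113]
contact_force: [-4.4, -1.2, -2.0]
grip_width: 0.131
finger_force: 60.2
```

```bash
python3 -c "
from ov import *
lean(24,56.5,14.4)"
```

```text
t 8.95 pos [0.555 0.036 0.164] F [-4.366 -1.184 -2.023] w 0.13130596415389112 60.21575331687927 q [-0.317  0.503  0.323  2.19  -1.098  0.233  1.2  ]
MOVE [ 0.004 -0.034  0.01  -0.056 -0.     0.002]
now foot [56.546 -0.996 17.233] lean 20.64447552774715 yaw err 0.0016995568816909241 0.999998501150039 F easel [-4.517 -0.248 -2.023]
```

Joints 5 and 6 have reached their limits at 20.6° lean, about 3.5° short of the rail. So I'll use less tool lean and seat the foot on the tray. Then I'll open the fingers a few mm and guide the board back between the pads until it touches the rail.

```bash
python3 -c "
from ov import *
lean(17.5,56.4,13.6)"
```

```text
t 8.95 pos [0.555 0.036 0.164] F [-4.366 -1.184 -2.023] w 0.13130596415389112 60.21575331687927 q [-0.317  0.503  0.323  2.19  -1.098  0.233  1.2  ]
MOVE [ 0.003  0.024  0.012  0.052 -0.     0.002]
now foot [56.546 -0.996 17.233] lean 20.64447552774715 yaw err 0.0016995568816909241 0.999998501150039 F easel [-4.517 -0.248 -2.023]
```

Emit:
servo_tool --pt "0.003 0.008 0.001 0.017 0 0 -1" --pt "0.003 0.016 0.003 0.034 0 0 -1" --pt "0.003 0.024 0.006 0.052 0 0 -1" --pt "0.003 0.024 0.009 0.052 0 0 -1" --pt "0.003 0.024 0.009 0.052 0 0 -1"

```text
clock: 9.45
position: [0.5633, 0.0389, 0.1643]
eef_rot: [0.623, 0.767, 0.119, 0.095]
contact_force: [-5.0, -1.4, -0.6]
grip_width: 0.13
finger_force: 60.8
```

```bash
python3 -c "
from ov import *
lean(17.5,56.4,13.6)"
```

```text
t 9.45 pos [0.563 0.039 0.164] F [-4.989 -1.446 -0.615] w 0.13032385587151057 60.78721582889557 q [-0.433  0.544  0.487  2.124 -0.963  0.362  1.046]
MOVE [ 0.    -0.002  0.003  0.001 -0.001 -0.003]
now foot [56.892  0.179 14.607] lean 17.55595101980038 yaw err -0.0035390155173673325 0.9999926406092613 F easel [-5.181 -0.374 -0.615]
```

Emit:
servo_tool --pt "0 -0.001 0.002 0 0 0 -1" --pt "0 -0.002 0.004 0 0 0 -1" --pt "0 -0.002 0.004 0 0 0 -1"

```text
clock: 9.75
position: [0.5634, 0.0388, 0.1641]
eef_rot: [0.623, 0.767, 0.12, 0.095]
contact_force: [-10.7, -2.0, 9.8]
grip_width: 0.127
finger_force: 62.6
```

Emit:
servo_tool --pt "0 0 0 0 0 0 -0.72" --pt "0 0 0 0 0 0 -0.7" --pt "0 0 0 0 0 0 -0.67" --pt "0 0 0 0 0 0 -0.65"

```text
clock: 10.15
position: [0.5659, 0.0396, 0.1644]
eef_rot: [0.622, 0.768, 0.121, 0.097]
contact_force: [0.0, -1.2, -0.1]
grip_width: 0.176
finger_force: 0.1
```

```bash
python3 -c "
from ov import *
lean(17.5,41.4,13.6)"
```

```text
t 10.15 pos [0.566 0.04  0.164] F [ 0.04  -1.212 -0.136] w 0.17640306287513574 0.14938584063202143 q [-0.429  0.545  0.48   2.122 -0.969  0.357  1.053]
MOVE [-0.    -0.058 -0.015  0.006 -0.001 -0.001]
now foot [60.315  0.187 14.981] lean 17.85156996275774 yaw err -0.0012602156514550792 0.9999986455698692 F easel [-0.213 -1.194 -0.136]
```

Emit:
servo_tool --pt "0 -0.006 -0.002 0 0 0 -0.64" --pt "0 -0.013 -0.004 0 0 0 -0.62" --pt "0 -0.019 -0.006 0 0 0 -0.6" --pt "0 -0.026 -0.008 0 0 0 -0.58" --pt "0 -0.032 -0.01 0 0 0 -0.57" --pt "0 -0.039 -0.012 0 0 0 -0.56" --pt "0 -0.039 -0.012 0 0 0 -0.56"

```text
clock: 10.85
position: [0.552, 0.0367, 0.1637]
eef_rot: [0.622, 0.768, 0.12, 0.096]
contact_force: [0.1, 0.7, -0.1]
grip_width: 0.22
finger_force: 0.2
```

```bash
python3 -c "
from ov import *
im=arm.capture('scene');w=arm.capture('wrist')
cv2.imwrite('pics/m4.png',np.hstack([cv2.resize(im[230:350,250:370],(400,400),interpolation=cv2.INTER_CUBIC),cv2.resize(w[80:480,150:550],(400,400))]))
lean(17.5,41.4,13.6)"
```

```text
t 10.95 pos [0.552 0.037 0.164] F [-0.618  0.323 -0.855] w 0.2202698337938232 0.1660786317916063 q [-0.416  0.528  0.463  2.154 -0.983  0.337  1.076]
MOVE [-0.    -0.014 -0.003  0.004 -0.002 -0.001]
now foot [46.182  0.352 14.184] lean 17.713813338775655 yaw err -0.001121701152682823 0.9999980243400949 F easel [-0.537  0.445 -0.855]
```

View pics/m4.png

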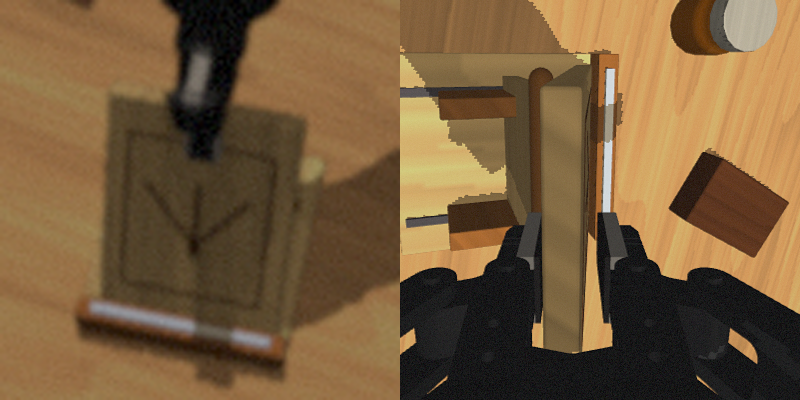

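The foot stands at the lip, and the board rests on the rear pad, short of the rail. Moving on.

Emit:
servo_tool --pt "0 -0.006 -0.002 0 0 0 -0.56" --pt "0 -0.013 -0.004 0 0 0 -0.56" --pt "0 -0.019 -0.006 0 0 0 -0.56" --pt "0 -0.026 -0.008 0 0 0 -0.56" --pt "0 -0.026 -0.008 0 0 0 -0.56"

```text
clock: 11.45
position: [0.544, 0.035, 0.1635]
eef_rot: [0.622, 0.768, 0.12, 0.096]
contact_force: [-1.1, -0.7, 0.3]
grip_width: 0.216
finger_force: 0.2
```

```bash
python3 -c "
from ov import *
lean(17.5,41.4,13.6)"
```

```text
t 11.45 pos [0.544 0.035 0.164] F [-1.145 -0.711  0.276] w 0.21601121987752683 0.19177323760231957 q [-0.407  0.517  0.449  2.174 -0.994  0.322  1.093]
MOVE [-0.001  0.014  0.005  0.003 -0.002 -0.001]
now foot [37.473  0.447 13.955] lean 17.68418772132946 yaw err -0.0012768840808671557 0.999997485921476 F easel [-1.268 -0.456  0.276]
```

Emit:
servo_tool --pt "0 -0.006 -0.002 0 0 0 -0.56" --pt "0 -0.012 -0.003 0 0 0 -0.56" --pt "0 -0.012 -0.003 0 0 0 -0.56"

```text
clock: 11.75
position: [0.5406, 0.0343, 0.1633]
eef_rot: [0.622, 0.768, 0.12, 0.096]
contact_force: [0.3, -1.2, -0.2]
grip_width: 0.216
finger_force: 0.0
```

Emit:
servo_tool --pt "0 -0.006 -0.002 0 0 0 -0.56" --pt "0 -0.012 -0.003 0 0 0 -0.56" --pt "0 -0.012 -0.003 0 0 0 -0.56"

```text
clock: 12.05
position: [0.5386, 0.0337, 0.1638]
eef_rot: [0.622, 0.768, 0.121, 0.097]
contact_force: [4.3, 1.2, -0.6]
grip_width: 0.219
finger_force: 1.8
```

The board touches the rail and the front pad presses it with a few N. Now let go and back off along the tool axis.

Emit:
servo_tool --pt "0 0 0 0 0 0 -0.56" --pt "0 0.006 0.002 0 0 0 -0.5" --pt "0 0.012 0.004 0 0 0 -0.4" --pt "0 0.012 0.004 0 0 0 -0.3" --pt "0 0.012 0.004 0 0 0 -0.2" --pt "0 0.012 0.004 0 0 0 0" --pt "0 0.012 0.004 0 0 0 0.2" --pt "0 0.012 0.004 0 0 0 0.2"

```text
clock: 12.85
position: [0.5408, 0.0343, 0.163]
eef_rot: [0.622, 0.768, 0.12, 0.096]
contact_force: [-0.8, -0.5, -0.2]
grip_width: 0.602
finger_force: 0.0
```

Emit:
servo_tool --pt "0 0 -0.05 0 0 0 0.2" --pt "0 0 -0.12 0 0 0 0.2" --pt "0 0 -0.22 0 0 0 0.2" --pt "0 0 -0.34 0 0 0 0.2" --pt "0 0 -0.46 0 0 0 0.2" --pt "0 0 -0.5 0 0 0 0.2" --pt "0 0 -0.5 0 0 0 0.2"

```text
clock: 13.55
position: [0.4969, 0.0248, 0.3077]
eef_rot: [0.622, 0.768, 0.122, 0.097]
contact_force: [-0.3, 0.6, -0.5]
grip_width: 0.602
finger_force: 0.0
```

```bash
python3 -c "
from ov import *
im=arm.capture('scene');t=arm.capture('top');w=arm.capture('wrist');cv2.imwrite('pics/t5.png',t)
cv2.imwrite('pics/m5.png',np.vstack([np.hstack([draw('scene',im,265,255,80,5,O,yw,[((55,-60,12),(61,60,12.1))]),draw('top',t,265,160,80,5,O,yw,[])]),cv2.resize(w[160:480],(800,400))[::1][:200]]))
goal((.53,-.25,.3),(0.978,0.21,0))
# console fit from top
O2=(.518,-.366,0)
"
```

```text
t 13.7 pos [0.496 0.025 0.305] F [ 0.355 -0.323 -0.117] w 0.598930143630003 0.0 q [-0.812  0.262  0.925  2.111 -0.513  0.629  0.657]
MOVE [-0.921 -0.081 -0.01   0.294 -0.002 -0.002]
```

View pics/m5.png

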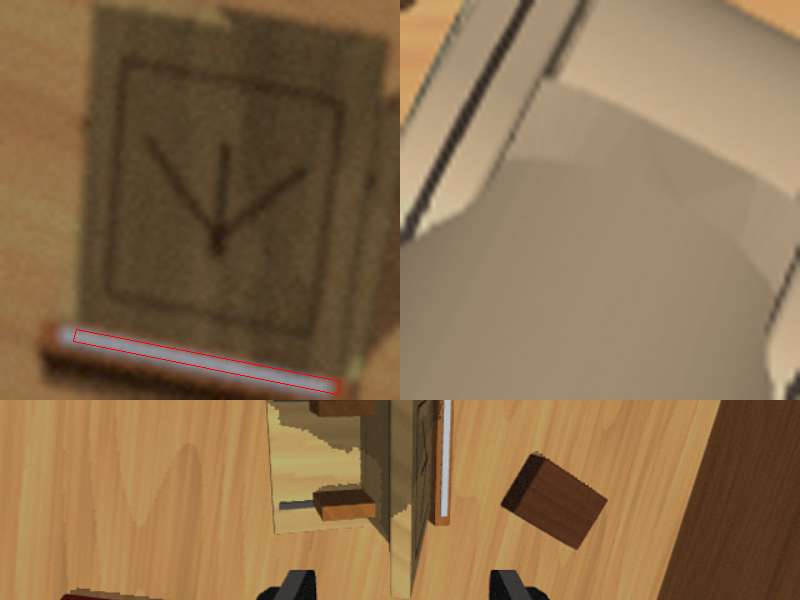

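The board leans on the rail, square and centred, with its foot at the lip and let go. Next, the console.

Emit:
servo_tool --pt "-0.15 0 -0.02 0 0 0 -1" --pt "-0.3 -0.02 -0.02 0.1 0 0 -1" --pt "-0.45 -0.04 -0.02 0.2 0 0 -1" --pt "-0.6 -0.06 -0.02 0.294 0 0 -1" --pt "-0.75 -0.08 -0.01 0.294 0 0 -1" --pt "-0.92 -0.08 -0.01 0.294 0 0 -1" --pt "-0.92 -0.08 -0.01 0.294 0 0 -1" --pt "-0.92 -0.08 -0.01 0.294 0 0 -1"

```text
clock: 14.5
position: [0.5294, -0.2521, 0.299]
eef_rot: [0.631, 0.776, 0.0, -0.002]
contact_force: [-0.5, 0.2, 1.0]
grip_width: -0.001
finger_force: 0.0
```

```bash
python3 -c "
from ov import *
K,t,r=cam('wrist');w=arm.capture('wrist');cv2.imwrite('pics/w6.png',w);c=(K,t,r)
for o in arm.outline_of('wrist','console'):print(o['conf'],o['uv'],cv2.boundingRect(o['pixels'].astype(np.uint8)))
for k in((.529,-.32),(.517,-.3675),(.504,-.4145)):print(proj(0,(*k,.057),c))
g=w.min(2);m=(g>150).astype(np.uint8);n,l,s,ce=cv2.connectedComponentsWithStats(m)
for i in range(1,n):
    if s[i,4]>80:print(s[i],ce[i],atz(0,ce[i],.057,c))
goal((.515,-.37,.2),(0.978,0.21,0))
"
```

```text
0.94 [169.5, 111.8] (113, 16, 115, 189)
0.63 [287.8, 278.0] (229, 219, 124, 140)
0.56 [12.7, 165.9] (0, 114, 52, 136)
[308.857 271.241]
[288.278 311.887]
[267.964 349.731]
[ 148   38   36   40 1133] [165.47   57.583] [ 0.368 -0.153  0.057]
[145 105  20  21 324] [154.929 115.244] [ 0.364 -0.203  0.057]
[136 160  19  19 290] [144.986 169.024] [ 0.36  -0.253  0.057]
[ 234  231   80  127 2190] [268.363 297.77 ] [ 0.494 -0.356  0.057]
[312 249  36  43 383] [334.368 271.172] [ 0.554 -0.315  0.057]
[293 257  32  30 756] [308.23  271.439] [ 0.528 -0.32   0.057]
[258 344  12  13 101] [263.188 349.693] [ 0.499 -0.415  0.057]
t 14.6 pos [ 0.53  -0.249  0.3  ] F [ 0.838  0.325 -0.535] w -0.0020755491104463243 0.0 q [-0.118  0.595  0.86   1.625 -0.487  1.152  1.071]
MOVE [-0.386 -0.134  0.33  -0.    -0.004 -0.001]
```

View pics/w6.png

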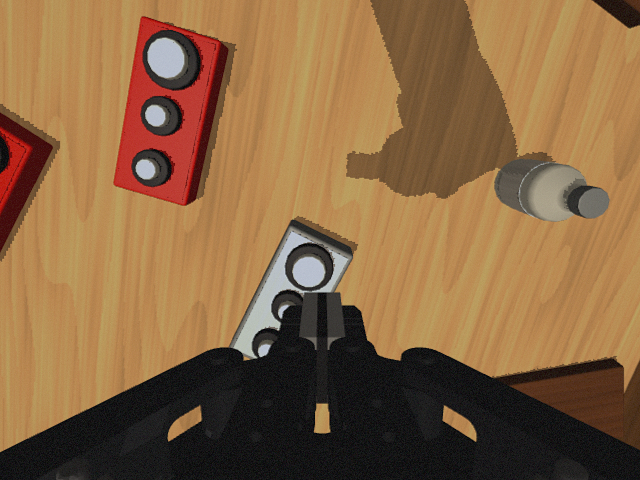

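The wrist view puts the grey console's large key at (308,271), within 1 px of the prediction. The estimates stand, so I'll move above the large key.

```bash
python3 -c "
from ov import *
goal((.528,-.320,.07),(0.978,0.21,0))"
```

```text
t 14.6 pos [ 0.53  -0.249  0.3  ] F [ 0.838  0.325 -0.535] w -0.0020755491104463243 0.0 q [-0.118  0.595  0.86   1.625 -0.487  1.152  1.071]
MOVE [-0.234 -0.057  0.764 -0.    -0.004 -0.001]
```

Emit:
servo_tool --pt "-0.12 -0.03 0.1 0 0 0 -1" --pt "-0.225 -0.05 0.25 0 0 0 -1" --pt "-0.225 -0.055 0.4 0 0 0 -1" --pt "-0.225 -0.055 0.55 0 0 0 -1" --pt "-0.225 -0.055 0.68 0 0 0 -1" --pt "-0.225 -0.055 0.76 0 0 0 -1" --pt "-0.225 -0.055 0.76 0 0 0 -1"

```text
clock: 15.3
position: [0.5272, -0.3149, 0.0692]
eef_rot: [0.628, 0.778, 0.001, -0.004]
contact_force: [-0.1, 0.6, 1.3]
grip_width: 0.001
finger_force: 0.0
```

```bash
python3 -c "
from ov import *
goal((.528,-.320,.050),(0.978,0.21,0))"
```

```text
t 15.3 pos [ 0.527 -0.315  0.069] F [-0.146  0.558  1.273] w 0.0013121104933184924 0.0 q [ 0.128  0.887  0.634  1.751 -0.731  0.765  1.354]
MOVE [-0.018 -0.001  0.064 -0.003 -0.008  0.001]
```

Emit:
servo_tool --pt "-0.015 0 0.03 0 0 0 -1" --pt "-0.015 0 0.045 0 0 0 -1" --pt "-0.015 0 0.055 0 0 0 -1" --pt "-0.015 0 0.064 0 0 0 -1" --pt "-0.015 0 0.067 0 0 0 -1" --pt "-0.015 0 0.067 0 0 0 -1"

```text
clock: 15.9
position: [0.5302, -0.3239, 0.0534]
eef_rot: [0.629, 0.777, 0.001, 0.0]
contact_force: [1.0, 0.1, 2.8]
grip_width: -0.002
finger_force: 1.4
```

Emit:
servo_tool --pt "0 0 0.007 0 0 0 -1" --pt "0 0 0.014 0 0 0 -1" --pt "0 0 0.014 0 0 0 -1"

```text
clock: 16.2
position: [0.5303, -0.324, 0.0508]
eef_rot: [0.629, 0.777, 0.002, 0.001]
contact_force: [-0.9, 3.0, 16.4]
grip_width: -0.004
finger_force: 8.8
```

The key is bottomed, with 16 N at z 0.051. Lifting and going to the end key.

Emit:
servo_tool --pt "0 0 -0.06 0 0 0 -1" --pt "0 0 -0.12 0 0 0 -1" --pt "0 0 -0.12 0 0 0 -1"

```text
clock: 16.5
position: [0.5301, -0.3247, 0.0863]
eef_rot: [0.629, 0.777, 0.001, 0.001]
contact_force: [0.8, 0.2, 0.1]
grip_width: 0.002
finger_force: 0.0
```

```bash
python3 -c "
from ov import *
goal((.504,-.4145,.07),(0.978,0.21,0))"
```

```text
t 16.5 pos [ 0.53  -0.325  0.086] F [0.806 0.232 0.116] w 0.0016908646295817102 0.0 q [ 0.129  0.869  0.654  1.733 -0.715  0.791  1.345]
MOVE [-0.274 -0.148  0.054  0.003  0.001 -0.002]
```

Emit:
servo_tool --pt "-0.1 -0.05 0 0 0 0 -1" --pt "-0.2 -0.1 0 0 0 0 -1" --pt "-0.274 -0.148 0 0 0 0 -1" --pt "-0.274 -0.148 0.03 0 0 0 -1" --pt "-0.274 -0.148 0.05 0 0 0 -1" --pt "-0.274 -0.148 0.05 0 0 0 -1"

```text
clock: 17.1
position: [0.5029, -0.4108, 0.0671]
eef_rot: [0.629, 0.778, 0.002, -0.002]
contact_force: [-0.6, 0.4, 0.1]
grip_width: -0.001
finger_force: 0.0
```

```bash
python3 -c "
from ov import *
goal((.504,-.4145,.048),(0.978,0.21,0))"
```

```text
t 17.1 pos [ 0.503 -0.411  0.067] F [-0.562  0.406  0.084] w -0.0012032990292247978 0.0 q [ 0.294  0.924  0.629  1.65  -0.708  0.815  1.452]
MOVE [-0.013  0.001  0.064 -0.    -0.006 -0.001]
```

Emit:
servo_tool --pt "-0.004 0 0.02 0 0 0 -1" --pt "-0.004 0 0.04 0 0 0 -1" --pt "-0.004 0 0.055 0 0 0 -1" --pt "-0.004 0 0.066 0 0 0 -1" --pt "-0.004 0 0.074 0 0 0 -1" --pt "-0.004 0 0.074 0 0 0 -1"

```text
clock: 17.7
position: [0.5042, -0.4138, 0.0507]
eef_rot: [0.629, 0.777, 0.003, 0.0]
contact_force: [-2.9, 7.5, 24.4]
grip_width: 0.004
finger_force: 12.3
```

The end key is bottomed. Lifting and moving to the middle key.

Emit:
servo_tool --pt "0 0 -0.06 0 0 0 -1" --pt "0 0 -0.12 0 0 0 -1" --pt "0 0 -0.12 0 0 0 -1"

```text
clock: 18.0
position: [0.5044, -0.4162, 0.086]
eef_rot: [0.629, 0.777, 0.001, 0.002]
contact_force: [0.6, -0.4, -0.1]
grip_width: -0.0
finger_force: 0.0
```

```bash
python3 -c "
from ov import *
goal((.517,-.3675,.07),(0.978,0.21,0))"
```

```text
t 18.0 pos [ 0.504 -0.416  0.086] F [ 0.636 -0.385 -0.121] w -0.00033688232715308386 0.0 q [ 0.289  0.903  0.648  1.638 -0.693  0.839  1.442]
MOVE [ 0.15   0.075  0.053  0.003  0.002 -0.002]
```

Emit:
servo_tool --pt "0.08 0.04 0 0 0 0 -1" --pt "0.15 0.075 0 0 0 0 -1" --pt "0.15 0.075 0.03 0 0 0 -1" --pt "0.15 0.075 0.05 0 0 0 -1" --pt "0.15 0.075 0.05 0 0 0 -1"

```text
clock: 18.5
position: [0.5149, -0.3663, 0.067]
eef_rot: [0.63, 0.777, 0.0, -0.001]
contact_force: [0.4, 0.1, 0.8]
grip_width: -0.002
finger_force: 0.0
```

Emit:
servo_tool --pt "0 0 0.02 0 0 0 -1" --pt "0 0 0.04 0 0 0 -1" --pt "0 0 0.055 0 0 0 -1" --pt "0 0 0.066 0 0 0 -1" --pt "0 0 0.074 0 0 0 -1" --pt "0 0 0.074 0 0 0 -1"

```text
clock: 19.1
position: [0.5158, -0.3671, 0.0505]
eef_rot: [0.63, 0.777, 0.002, 0.001]
contact_force: [-6.6, 5.8, 32.0]
grip_width: 0.003
finger_force: 15.9
```

Emit:
servo_tool --pt "0 0 -0.06 0 0 0 -1" --pt "0 0 -0.16 0 0 0 -1" --pt "0 0 -0.3 0 0 0 -1" --pt "0 0 -0.45 0 0 0 -1" --pt "0 0 -0.5 0 0 0 -1" --pt "0 0 -0.5 0 0 0 -1"

```text
clock: 19.7
position: [0.517, -0.3672, 0.1985]
eef_rot: [0.629, 0.777, 0.001, 0.002]
contact_force: [-0.9, 0.1, 0.7]
grip_width: 0.001
finger_force: 0.0
```

```bash
python3 -c "
from ov import *
s=arm.capture('scene');t=arm.capture('top')
cv2.imwrite('pics/m7.png',np.hstack([cv2.resize(s[170:410,130:370],(400,400),interpolation=cv2.INTER_CUBIC),draw('top',t,265,150,80,5,O,yw,EB)]))"
```

```text
(no output)
```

View pics/m7.png

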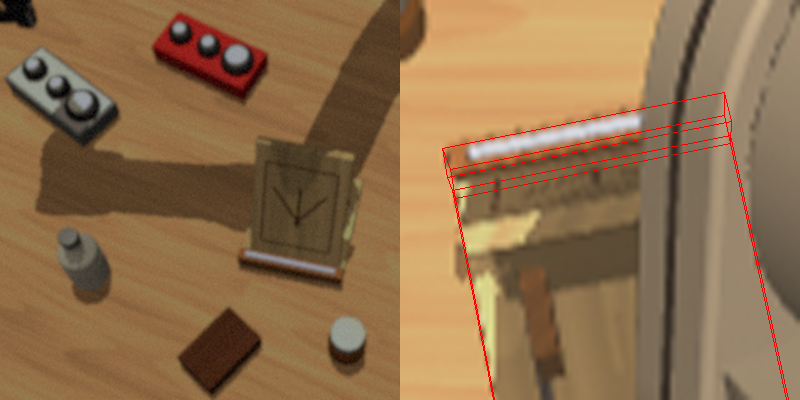

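The board leans squarely on the rail, the keys are up and the bystanders look unmoved. Handing in.

```bash
python3 -c "
from plant import arm
print(arm.job_done())"
```

```text
the job is handed in; nothing more can be done
None
```

The job is handed in, with no verdict returned: the taller board leans on the easel rail with its foot at the lip, let go, and the large, end and middle keys were each pressed fully down in that order; I could not tell from the last picture whether the lamp lit.

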